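# Hook and click the matching component tray onto its stack

## Task

Stack the component tray whose cut corner matches the one on the base that is screwed to the bench: hook its tongue under the orange keeper with the tray tilted, lower it so that the skirt drops over the rib below, and press the other end down until the yellow latch snaps over it and the tray sits fully home and flat. Press firmly but do not force it, and leave the other tray and the things around the work where they are.

Things in the scene. Friction and masses are not known exactly. Their poses are not given: they have to be found in the camera images.
- tray_left_cut_center (a point): Slate plastic component tray, 120 (x) x 62 (y) x 24 mm high, 0.16 kg, flat top with pockets of black chips; grip it across the 62 mm. Its far (+x) LEFT (+y) corner is cut off at 45 degrees (14 mm). It matches the base. Flat on the bench at one of two places. Point: middle of the body, 12 mm above its underside, 12 below its top; x from tongue end to far end, y left, z up.
- tray_right_cut_center (a point): Slate plastic component tray, 120 (x) x 62 (y) x 24 mm high, 0.16 kg, flat top with pockets of black chips; grip it across the 62 mm. Its far (+x) RIGHT (-y) corner is cut off at 45 degrees (14 mm). It does NOT match and cannot seat: leave it alone. Flat on the bench at one of two places. Point: middle of the body, 12 mm above its underside, 12 below its top; x from tongue end to far end, y left, z up.
- tray_left_cut_tongue (a point): Tip of the matching tray's tongue: 70 mm from the tray's middle towards its -x, 2.5 mm above its underside. The tongue sticks out 10 mm from the near end, 30 wide, 5 high, its lower face level with the tray's underside.
- tray_left_cut_flange (a point): Outer edge of the matching tray's flange, 66 mm from its middle towards +x, 2.5 mm above its underside. The flange sticks out 6 mm from the far end, 28 wide, 5 high. Between tongue and flange the tray's underside is hollow, 8 mm deep, inside a 3 mm thick skirt that follows the outline with its cut corner.
- stack_base: Lowest tray of the stack, slate, fixed on an aluminium plate (176 x 82 x 5 mm). Origin on the bench top under the middle of its 120 x 62 mm block; x from the orange keeper (near end, -x) to the yellow latch (far end, +x), y left, z up. Same outline as the matching tray: its far left corner is cut off. The upper tray's skirt comes to rest on its flat shoulder, 30 mm above the bench.
- stack_base_rib (a point): Middle of the base's shoulder (z = 30 mm), level with it. A round-topped rib, 3 mm thick, 6.5 high, stands on the shoulder; outer faces at x = -49 and +55.5, y = +-26.5 mm, far left corner cut. The skirt drops over it with 1.5 mm of play at the sides, far end and cut corner, 8 mm at the near end. Fixed orange stops beside the latch at x = 61.5 mm also leave 1.5 mm.
- stack_base_keeper (a point): Point under the orange keeper's roof at (-68.5, 0, 32.5) mm of the base. Roof from x = -77 to -66 mm, its underside 6.5 and top 10 mm above the shoulder. Back wall at x = -71.8, 1.8 mm beyond the tongue tip of a seated tray. Opening 35 mm wide, free below, so a tilted tongue may dip. No level drop-in: tongue end low, far end up about 20 degrees, tongue slid under, then hinge down.
- stack_base_seat (a point): Where the middle of the matching tray's body lies when it is seated: 42 mm above the bench, over the middle of the base, axes as the base's.
- latch (a joint): Travel of the sprung yellow latch at the base's far end along the base's +x: 0 = closed, 0.006 m = fully out. The flange pushes it out 3 mm on the way down; it springs back to 0 over the flange when the tray is home. Takes 5 to 9 N downwards at the far end; the tray's own weight is not enough (far end stays 6 to 18 mm high). Press on the tray's top near its far end, mid-width.
- latch_nose (a point): Lower tip of the yellow latch's nose, 6.3 mm above the shoulder, reaching 3 mm over a seated tray's flange when closed; the latch is 20 mm wide and stands 18 mm above the shoulder.
- glue_pot_center (a point): Middle of a loose white glue pot with a stick, 70 mm across, 82 mm high. Leave it alone.
- bottle_flux_center (a point): Middle of a loose amber bottle, 42 mm across, 95 mm high. Leave it alone.

How it is judged:
By the outcome, as a careful person would: the job done as asked, in the order asked, and still so for the second after the job is handed in, with the robot touching nothing.
It also fails if it takes over 51 s, if anything falls off the work surface, if the arm or the gripper's body presses on something with over 40 N, if the wrist force passes 120 N, or if a joint passes its speed limit or range.

## Robot

A 6-joint arm with a two-finger parallel gripper is mounted at the origin on the work surface; the furniture and walls round the work are solid. World frame = base frame: x ahead of the robot, y to its left, z up, the work surface at z = 0. Lengths are in m, angles in rad, forces in N, time in s.
With the tool pointing down it reaches from about 0.35 to 0.85 m from the base axis. Payload 8.1 kg.
Tool frame: the origin (TCP) lies between the finger pads; the fingertips stand env.tip_extent ahead of it and the grasp point (between the pads) is the TCP (env.tip_extent is the distance from the TCP to the fingertips, in m); z points along the fingers, x is the direction in which the jaws open and shut, and the axes are right-handed (so a half turn about z gives the same grasp; the last joint's range is limited). The gripper opens to 85 mm and grips with 20 to 120 N. Pads are 22 mm wide; open, the fingers measure 114 mm over their backs; the gripper's body (76 mm by 85 mm) begins 54 mm behind the grasp point. The pads swing forward as they close: fully open they stand 13 mm farther back than shut.
Start: joints at [1.231, 0.13, 1.488, -0, 1.523, -0.085], TCP at [0.151, 0.581, 0.25] pointing down, gripper open.
Joint ranges: [-2.96, 2.96], [-0.89, 2.26], [0.02, 2.5], [-1.34, 4.48], [0, 2.73], [-2.66, 2.66]. Speed limits (rad/s): [2.39, 2.39, 2.79, 3.14, 3.14, 3.14].

## Interface

Orientations are given as a 3x3 rotation matrix whose columns are the frame's x, y, z axes.
In Python, from cell import env, viewer gives the robot as it stands.
- The arm moves only by the tool arm_command, never from a script. Its argument "motion" is a list that holds one entry, the list of rows, each a list of 6 numbers: the shift along the tool's x, y, z in mm, then the turn, a rotation vector about the tool's x, y, z in degrees. In form: [[[dx, dy, dz, wx, wy, wz], ...]]. A call has 1 to 12 rows; each row is the pose to reach, as a shift and turn from the pose commanded when the call began, along the tool's axes at that moment; what a row does not reach only later rows make up. A row lasts 1/8 s, in which the tool goes at most 62.5 mm and 10.7 degrees, less where a joint would pass 70% of its speed; a pose out of reach is approached as far as the arm can. A call with a gripper value outside its range is refused whole. "grip" is the finger opening in mm, from 0 to 85.4, set as the call begins (left out, the last holds). The fingers move at their own pace and stop on an object; the grip force is fixed at half the most. Time passes only in rows, so rows that repeat a pose let the fingers close. It gives the time, the measured TCP pose, the force and the opening at its end, in the units of the state.
- env.sense(): the state, without advancing time (a new reading comes with each control period).
- viewer.get_image(name): name is "scene" or "top" or "wrist"; returns a dict with "img" (400x640x3 uint8, red, green, blue), "fx", "fy", "cx", "cy" (pixels), "rvec" (rotation vector, rad) and "tvec" (3), from world to camera coordinates, as OpenCV has them. Camera axes: x right, y down, z forward; pixel columns grow to the right and rows downward; lengths in m; the calibration is good to about 2 mm. A picture is of the moment at which its call begins. There is no depth.
- env.close_job(): hands the job in, once; it reports no verdict.
The state is a dict: "clock": time; "q": joint angles; "dq": joint speeds; "joint_torque": joint torques, N m; "position": TCP position; "tcp_rot": TCP orientation; "wrist_force": force on the tool from outside, world axes, zero at the start; "ft_torque": the same for the moment, N m; "opening": opening from 0.0 (shut) to 1.0 (fully open).
Only numpy, scipy, OpenCV 4.12 (cv2) and the standard library are available. Lean on these libraries where they do the work, as an engineer would, in place of code of your own. Each camera call takes 0.05 s, during which the arm holds its last target.

## Working session

There is one attempt and no reset: what is moved stays moved. The work goes in short steps, Python scripts to look and compute and a tool call to move; the robot and the scene stay as the last step left them, time stands still between calls to the robot, and variables do not carry over. Pictures are saved under pics/ and viewed, and the job is handed in when it is done.

Besides the shell and the picture viewer there is one more tool, called after "Emit:" by a JSON object that holds its "method" and its "body". arm_command: Moves the arm, as the interface text tells. Its arguments: {"type":"object","properties":{"motion":{"type":"array","items":{"type":"array","items":{"type":"array","items":{"type":"number"}}}},"grip":{"type":"number"}},"required":["motion"]}

```bash
ls; mkdir -p pics; python3 - <<'E'
from cell import env, viewer
import cv2
s=env.sense(); print(s['clock'],s['position'],s['tcp_rot'],env.tip_extent,s['opening'],s['wrist_force'])
for n in ['scene','top','wrist']:
    d=viewer.get_image(n); cv2.imwrite(f'pics/{n}0.png',d['img'][:,:,::-1]); print(n,d['fx'],d['cx'],d['cy'],d['rvec'],d['tvec'])
E
```

```text
pics
0.0 [0.15101465 0.58014101 0.24919491] [[ 2.52035682e-01  9.67717727e-01 -6.45038732e-04]
 [ 9.67716077e-01 -2.52036449e-01 -1.79500615e-03]
 [-1.89963254e-03 -1.71808752e-04 -9.99998181e-01]] 0.019 1.0018672068521384 [-0.53705182  0.05107439  0.07747107]
scene 475.9643701485531 319.6191484303288 198.13142830571587 [ 2.2307802  -0.94802119  0.39706464] [-0.29540569  0.36263345  1.01076089]
top 433.36919732614274 319.19068907437355 200.95765560331742 [ 2.13048251 -2.11445607  0.21410927] [0.11776775 0.56907531 1.19153369]
wrist 335.73833365646664 321.8088098142392 199.41549761710112 [-2.28820342 -1.76784322 -0.26397187] [-0.59919784 -0.03870525  0.38167651]
```

View pics/scene0.png

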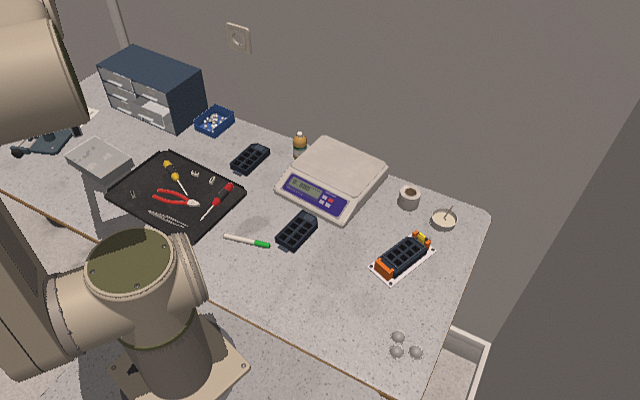

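View pics/top0.png

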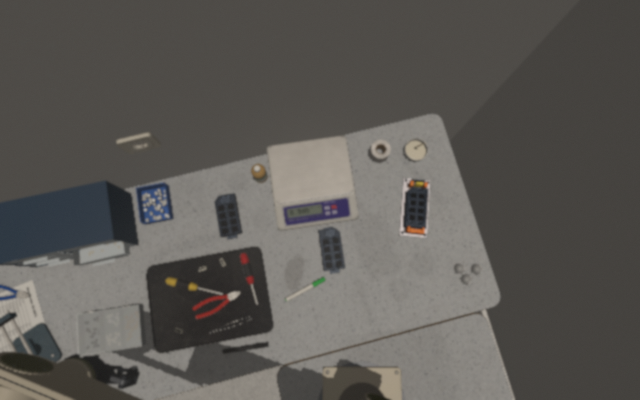

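View pics/wrist0.png

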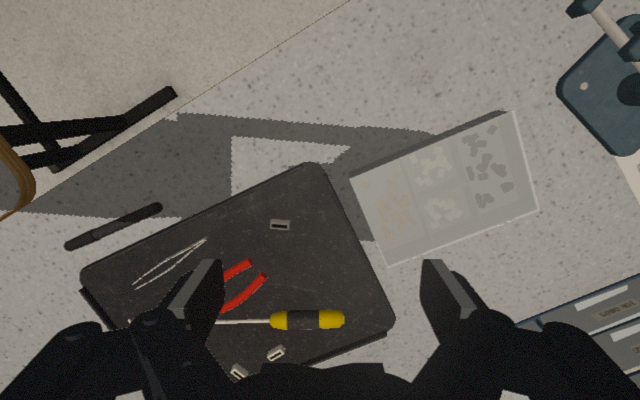

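The scene and top views show two trays (top ~(228,215) and ~(332,250)), the base at ~(415,208), a scale in between, the pot and bottle. I'll enlarge them.

```bash
cat > h.py <<'E'
import numpy as np, cv2
from scipy.spatial.transform import Rotation as R
def cam(d):
    return R.from_rotvec(d['rvec']).as_matrix(), np.array(d['tvec']), np.array([[d['fx'],0,d['cx']],[0,d['fy'],d['cy']],[0,0,1.]])
def back(d,uv,z):
    Rm,t,K=cam(d); r=Rm.T@np.linalg.inv(K)@np.array([uv[0],uv[1],1.]); c=-Rm.T@t
    return c+r*(z-c[2])/r[2]
def proj(d,P):
    Rm,t,K=cam(d); p=(np.atleast_2d(P)@Rm.T+t)@K.T; return p[:,:2]/p[:,2:]
E
python3 - <<'E'
from cell import env, viewer
from h import *
d=viewer.get_image('top'); 
def crop(d,x,y,w,h,s):
    return cv2.resize(d['img'][y:y+h,x:x+w,::-1],None,fx=s,fy=s,interpolation=cv2.INTER_CUBIC)
a=crop(d,205,185,50,60,8);b=crop(d,308,220,50,60,8)
cv2.imwrite('pics/c1.png',np.hstack([a[:480],b[:480]]))
cv2.imwrite('pics/c2.png',crop(d,390,170,50,75,8))
e=viewer.get_image('scene')
cv2.imwrite('pics/c3.png',np.hstack([crop(e,222,135,60,50,6),crop(e,266,203,60,50,6)]))
cv2.imwrite('pics/c4.png',crop(e,360,222,84,65,8))
for n,uv in dict(A=(228,215),B=(332,250),base=(415,208),bottle=(259,172),pot=(416,150)).items(): print(n,back(d,uv,.024))
E
```

```text
A [0.53017637 0.38838159 0.024     ]
B [0.43034577 0.08392278 0.024     ]
base [ 0.55547083 -0.16041345  0.024     ]
bottle [0.66086738 0.30214608 0.024     ]
pot [ 0.73375476 -0.16984429  0.024     ]
```

View pics/c1.png

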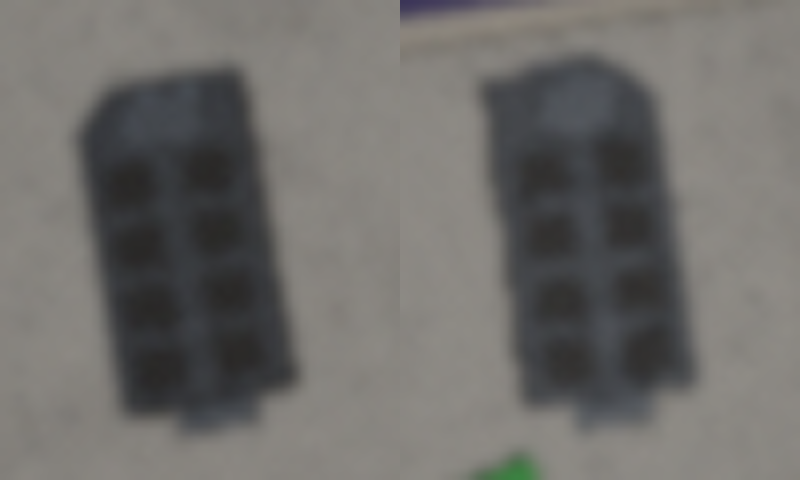

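View pics/c2.png

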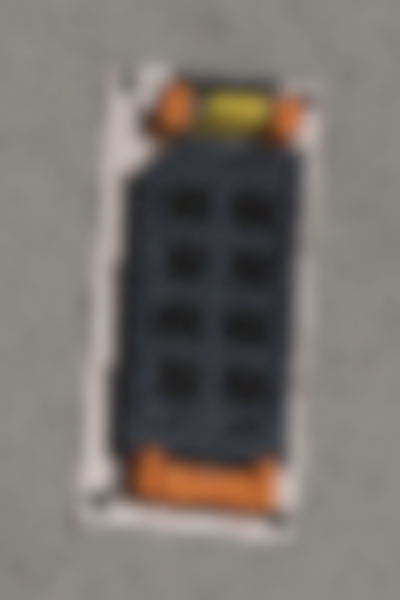

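View pics/c3.png

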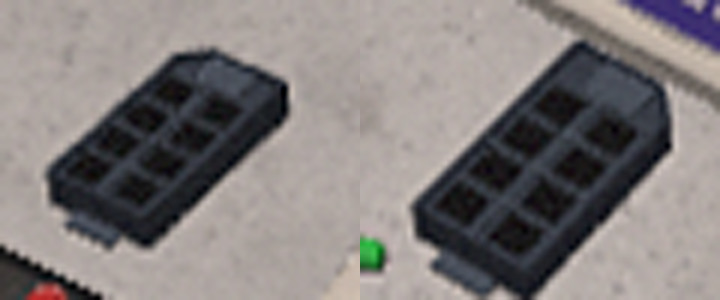

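View pics/c4.png

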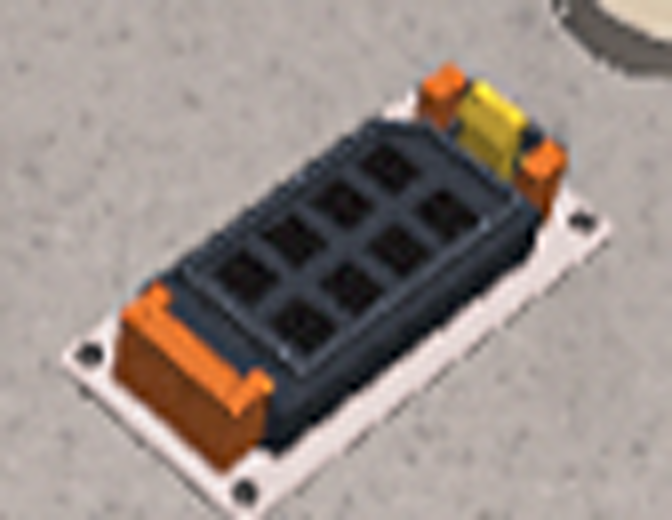

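The matching tray (far-left cut) is A at top ≈(228,215); B at (332,250) has the right cut. I'll work out its rough pose.

```bash
cat >> h.py <<'E'
def tray(d,corners_model,uv,z):
    "fit xy,yaw of planar points at height z"
    P=np.array([back(d,u,z)[:2] for u in uv]); M=np.array(corners_model,float)
    Mc=M.mean(0);Pc=P.mean(0); H=(M-Mc).T@(P-Pc); a=np.arctan2(H[0,1]-H[1,0],H[0,0]+H[1,1])
    c,s=np.cos(a),np.sin(a); Rm=np.array([[c,-s],[s,c]]); t=Pc-Rm@Mc
    return t,a,np.linalg.norm(P-(M@Rm.T+t),axis=1)
def cmd(T0p,T0R,Tp,TR):
    "row (mm,deg) from pose 0 to pose"
    return np.r_[T0R.T@(np.array(Tp)-T0p)*1e3, np.degrees(R.from_matrix(T0R.T@TR).as_rotvec())].round(2)
def toolR(yaw,tilt=0.):
    "tool x along tray +y, z down; tilt lifts +x end (rad)"
    B=R.from_euler('z',yaw)*R.from_euler('y',-tilt)
    return B.as_matrix()@np.array([[0,1,0],[1,0,0],[0,0,-1.]])
E
python3 - <<'E'
from cell import env, viewer
from h import *
d=viewer.get_image('top'); s=env.sense()
uv=np.array([(122,415),(297,385),(243,70)])/8+[205,185]
t,a,e=tray(d,[(-.06,.031),(-.06,-.031),(.06,-.031)],uv,.02); print(t,np.degrees(a),e)
uv=np.array([(110,70),(320,88),(85,520),(295,540)])/8+[390,170]
tb,ab,e=tray(d,[(.088,.041),(.088,-.041),(-.088,.041),(-.088,-.041)],uv,.005); print(tb,np.degrees(ab),e)
w=viewer.get_image('wrist'); Rm,tt,K=cam(w); c=-Rm.T@tt
print('cam in tool',s['tcp_rot'].T@(c-s['position']), 'axis',s['tcp_rot'].T@Rm.T)
print(cmd(s['position'],s['tcp_rot'],[t[0]-.02,t[1],.22],toolR(a)))
print(cmd(s['position'],s['tcp_rot'],[t[0]-.02,t[1],.22],s['tcp_rot']))
E
```

```text
[0.53053957 0.38889945] 11.175098193437858 [0.00114212 0.0012494  0.00071376]
[ 0.55983906 -0.16582583] -5.111612194151385 [0.00268856 0.00191916 0.00282233 0.00304898]
cam in tool [ 0.000358   -0.07509679 -0.12540755] axis [[ 9.99999525e-01 -5.47714584e-04 -8.06541586e-04]
 [ 7.61316661e-04  9.55474221e-01  2.95073606e-01]
 [ 6.09013577e-04 -2.95074079e-01  9.55474184e-01]]
[-9.4810e+01  3.9608e+02  2.9960e+01 -1.0000e-02  3.0000e-02 -2.5770e+01]
[-94.81 396.08  29.96   0.     0.     0.  ]
```

Emit:
{"method": "arm_command", "body": {"motion": [[[-15,57,4,0,0,-4],[-28,113,9,0,0,-8],[-41,170,13,0,0,-11],[-55,227,17,0,0,-15],[-68,284,21,0,0,-19],[-81,340,26,0,0,-23],[-95,396,30,0,0,-25.8],[-95,396,30,0,0,-25.8],[-95,396,30,0,0,-25.8]]], "grip": 85}}

```text
clock: 1.48
position: [0.5104, 0.3888, 0.22]
tcp_rot: [[-0.193, 0.981, -0.001], [0.981, 0.193, -0.0], [0.0, -0.001, -1.0]]
wrist_force: [-0.2, 0.2, 0.6]
opening: 0.995
```

```bash
python3 - <<'E'
from cell import env, viewer
from h import *
d=viewer.get_image('wrist'); s=env.sense(); print(s['clock'],s['position'])
im=d['img'][:,:,::-1].copy(); cv2.imwrite('pics/w1.png',im)
np.save('w1.npy',d,allow_pickle=True)
E
```

```text
1.525 [0.5098587  0.38934996 0.22024648]
```

View pics/w1.png

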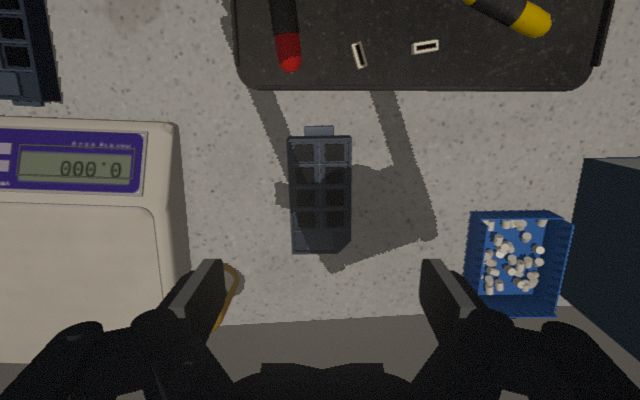

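The tray is between the fingers in the wrist view: tongue at (320,130), cut corner at (345,248) on the +y side. That confirms the left cut.

```bash
python3 - <<'E'
from h import *
d=np.load('w1.npy',allow_pickle=True).item()
c=d['img'][115:265,270:370,::-1]
c=cv2.resize(c,None,fx=4,fy=4,interpolation=cv2.INTER_CUBIC); c=cv2.convertScaleAbs(c,alpha=1.8)
cv2.imwrite('pics/w1c.png',c)
E
```

```text
(no output)
```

View pics/w1c.png

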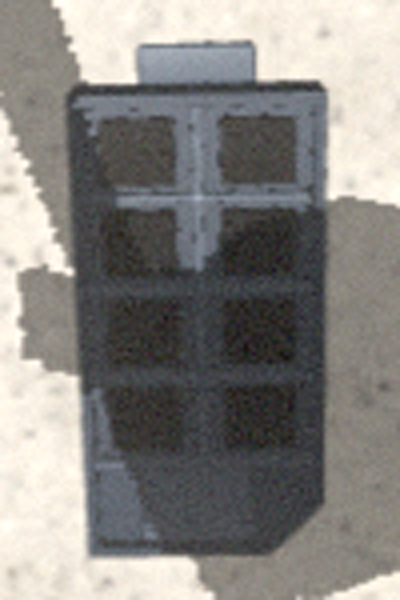

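```bash
python3 - <<'E'
from cell import env
from h import *
d=np.load('w1.npy',allow_pickle=True).item()
uv=np.array([(77,95),(327,95),(90,554),(325,500),(272,553)])/4+[270,115]
M=[(-.06,-.031),(-.06,.031),(.06,-.031),(.046,.031),(.06,.017)]
t,a,e=tray(d,M,uv,.024); print(t,np.degrees(a),e)
s=env.sense()
c,q=np.cos(a),np.sin(a)
for off in (0,.01):
  for z in (.22,.024): print(off,z,cmd(s['position'],s['tcp_rot'],[t[0]+off*c,t[1]+off*q,z],toolR(a)))
E
```

```text
[0.53348463 0.39271723] 11.703062387846645 [0.0013695  0.00148774 0.00011107 0.00089346 0.0001725 ]
0 0.22 [-1.290e+00  2.383e+01  2.400e-01 -2.000e-02 -2.000e-02 -5.000e-01]
0 0.024 [-1.3500e+00  2.3920e+01  1.9624e+02 -2.0000e-02 -2.0000e-02 -5.0000e-01]
0.01 0.22 [-1.200e+00  3.383e+01  2.300e-01 -2.000e-02 -2.000e-02 -5.000e-01]
0.01 0.024 [-1.2600e+00  3.3920e+01  1.9623e+02 -2.0000e-02 -2.0000e-02 -5.0000e-01]
```

Emit:
{"method": "arm_command", "body": {"motion": [[[-1,24,50,0,0,-0.5],[-1,24,100,0,0,-0.5],[-1,24,145,0,0,-0.5],[-1,24,180,0,0,-0.5],[-1,24,197,0,0,-0.5],[-1,24,197,0,0,-0.5],[-1,24,197,0,0,-0.5]]]}}

```text
clock: 2.4
position: [0.5353, 0.3937, 0.0256]
tcp_rot: [[-0.203, 0.979, 0.003], [0.979, 0.203, 0.002], [0.001, 0.003, -1.0]]
wrist_force: [-0.3, -0.1, 0.8]
opening: 0.994
```

Emit:
{"method": "arm_command", "body": {"motion": [[[0,0,0,0,0,0],[0,0,0,0,0,0],[0,0,0,0,0,0],[0,0,0,0,0,0],[0,0,0,0,0,0],[0,0,0,0,0,0]]], "grip": 50}}

```text
clock: 3.15
position: [0.5356, 0.3934, 0.0256]
tcp_rot: [[-0.203, 0.979, 0.003], [0.979, 0.203, 0.002], [0.001, 0.003, -1.0]]
wrist_force: [-1.4, -0.8, 6.7]
opening: 0.708
```

Emit:
{"method": "arm_command", "body": {"motion": [[[0,0,-10,0,0,0],[0,0,-40,0,0,0],[0,0,-80,0,0,0],[0,0,-120,0,0,0],[0,0,-120,0,0,0],[0,0,-120,0,0,0]]]}}

```text
clock: 3.9
position: [0.5338, 0.3923, 0.1427]
tcp_rot: [[-0.203, 0.979, -0.001], [0.979, 0.203, -0.0], [-0.0, -0.001, -1.0]]
wrist_force: [-0.9, -0.9, -1.9]
opening: 0.705
```

```bash
python3 - <<'E'
from cell import env, viewer
from h import *
s=env.sense(); print(s['clock'],s['position'],s['tcp_rot'],s['wrist_force'])
for n in ('wrist','scene','top'):
    d=viewer.get_image(n); np.save(f'g_{n}.npy',d,allow_pickle=True); cv2.imwrite(f'pics/g_{n}.png',d['img'][:,:,::-1])
E
```

```text
3.9 [0.53384968 0.39229075 0.14270726] [[-2.02713330e-01  9.79237903e-01 -6.59281886e-04]
 [ 9.79238092e-01  2.02713102e-01 -3.96901262e-04]
 [-2.55015684e-04 -7.26051112e-04 -9.99999704e-01]] [-0.85105273 -0.85833157 -1.94582487]
```

View pics/g_wrist.png

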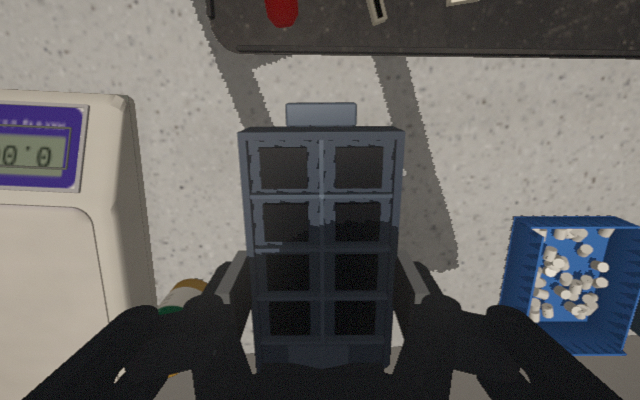

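View pics/g_scene.png

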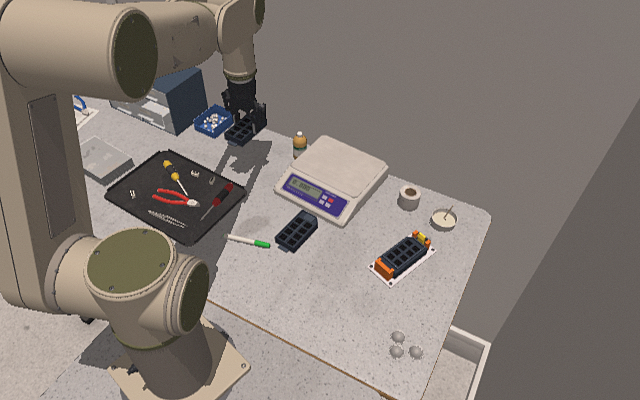

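The tray is held squarely (near top edge from (240,131) to (403,129), tongue at y≈103). Next I measure its pose in the tool.

```bash
python3 - <<'E'
from h import *
d=np.load('g_wrist.npy',allow_pickle=True).item()
c=d['img'][90:215,225:420,::-1]
c=cv2.resize(c,None,fx=4,fy=4,interpolation=cv2.INTER_CUBIC); c=cv2.convertScaleAbs(c,alpha=1.6)
cv2.imwrite('pics/g_c.png',c)
E
```

```text
(no output)
```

View pics/g_c.png

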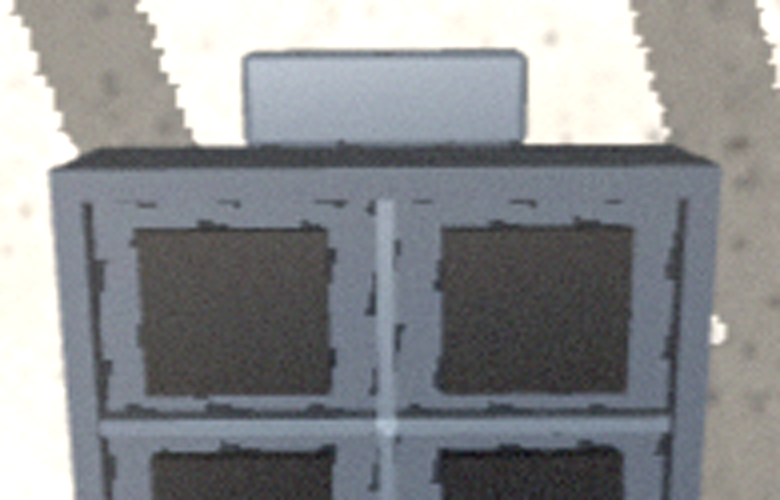

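```bash
python3 - <<'E'
from h import *
d=np.load('g_wrist.npy',allow_pickle=True).item()
from cell import env
s=env.sense()
uv=np.array([(50,168),(718,166),(245,54),(525,53),(247,143),(523,143)])/4+[225,90]
M=np.array([(-60,-31,12),(-60,31,12),(-70,-15,-7),(-70,15,-7),(-60,-15,-7),(-60,15,-7)])/1e3
from scipy.optimize import least_squares
# tray frame -> tool: base toolR^-1
B=np.array([[0,1,0],[1,0,0],[0,0,-1.]])
def W(p):
    Rt=B@R.from_euler('zy',[p[3],p[4]]).as_matrix()
    return (M@Rt.T+p[:3])@s['tcp_rot'].T+s['position']
f=lambda p: np.r_[(proj(d,W(p))-uv).ravel(), p[4]/np.radians(.3), (p[2]-.0136)/.001]
r=least_squares(f,[0,0,.0136,0,0],x_scale=[1e-3,1e-3,1e-3,.01,.01])
print(r.x[:3]*1e3,np.degrees(r.x[3:]),r.fun.round(2))
E
```

```text
[ 0.2931157  -1.29927335 13.11082026] [0.08355321 0.07372124] [ 1.12 -0.32 -0.83 -0.21 -0.76 -0.82  0.54 -0.74 -0.46  1.15  0.37  0.98
  0.25 -0.49]
```

```bash
python3 - <<'E'
from h import *
from cell import env
s=env.sense()
print(cmd(s['position'],s['tcp_rot'],[.58,-.02,.22],toolR(np.radians(-5.1))))
E
```

```text
[-4.1289e+02 -3.7800e+01 -7.8400e+01 -1.9000e-01  1.0000e-01  1.6800e+01]
```

Emit:
{"method": "arm_command", "body": {"motion": [[[0,0,-50,0,0,0],[-50,-5,-78,0,0,2],[-110,-10,-78,0,0,5],[-170,-15,-78,0,0,8],[-230,-21,-78,0,0,10],[-290,-26,-78,0,0,13],[-350,-32,-78,0,0,15],[-413,-38,-78,0,0,16.8],[-413,-38,-78,0,0,16.8],[-413,-38,-78,0,0,16.8],[-413,-38,-78,0,0,16.8]]]}}

```text
clock: 5.42
position: [0.5804, -0.0182, 0.2207]
tcp_rot: [[0.087, 0.996, -0.001], [0.996, -0.087, 0.0], [0.0, -0.001, -1.0]]
wrist_force: [-1.3, -0.5, -1.1]
opening: 0.707
```

```bash
python3 - <<'E'
from cell import env, viewer
from h import *
s=env.sense(); print(s['clock'],s['position'],s['tcp_rot'],s['wrist_force'])
d=viewer.get_image('wrist'); d['p']=s['position'];d['R']=s['tcp_rot']; np.save('b_wrist.npy',d,allow_pickle=True); cv2.imwrite('pics/b_wrist.png',d['img'][:,:,::-1])
E
```

```text
5.425 [ 0.58043979 -0.01818915  0.22065611] [[ 8.72185853e-02  9.96188598e-01 -1.09333117e-03]
 [ 9.96189130e-01 -8.72181217e-02  4.64855509e-04]
 [ 3.67725467e-04 -1.12970867e-03 -9.99999294e-01]] [-1.2505454  -0.52781348 -1.09314232]
```

View pics/b_wrist.png

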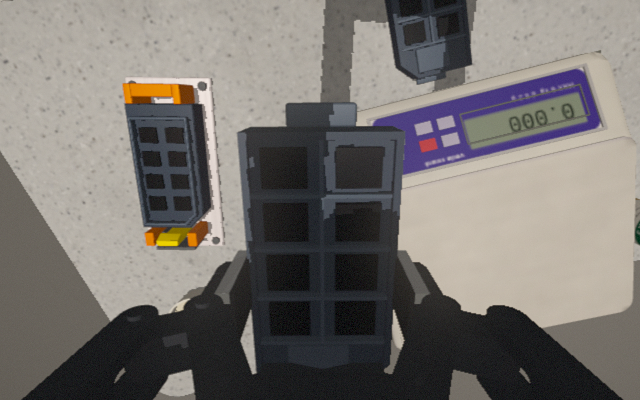

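The base is fully in view, from (125,80) to (220,248), with the keeper at the top. I'll enlarge it to fit its corners.

```bash
python3 - <<'E'
from h import *
d=np.load('b_wrist.npy',allow_pickle=True).item()
c=d['img'][70:255,112:235,::-1]
c=cv2.resize(c,None,fx=5,fy=5,interpolation=cv2.INTER_CUBIC); c=cv2.convertScaleAbs(c,alpha=1.5)
cv2.imwrite('pics/b_c1.png',c[:500]);cv2.imwrite('pics/b_c2.png',c[425:])
E
```

```text
(no output)
```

View pics/b_c1.png

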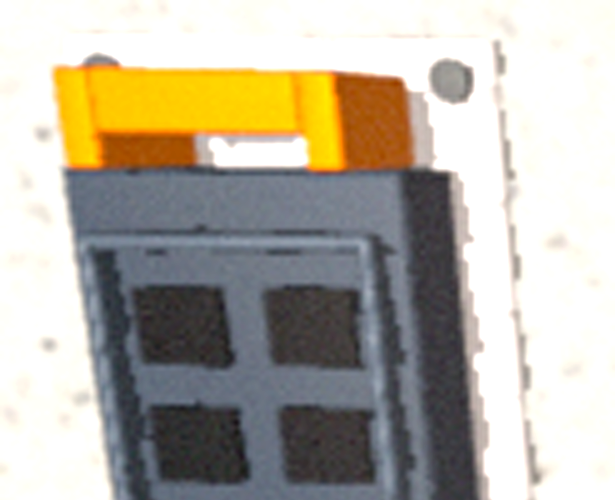

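View pics/b_c2.png

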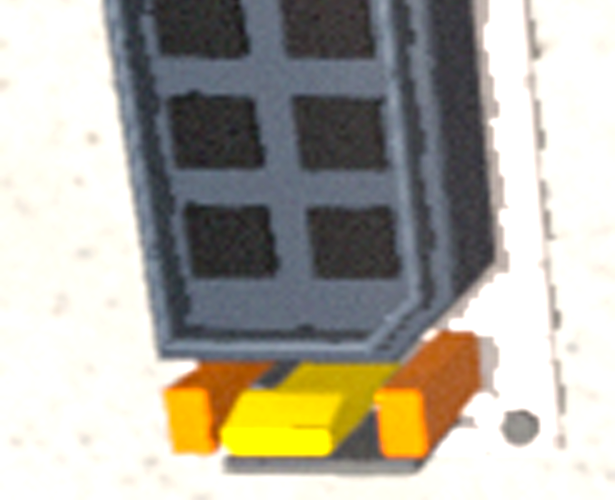

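```bash
cat > fitb.py <<'E'
from h import *
from scipy.optimize import least_squares
d=np.load('b_wrist.npy',allow_pickle=True).item()
pts=[((65,170),(-60,-31,30)),((405,170),(-60,31,30)),((160,355+425),(60,-31,30)),((400,358+425),(60,17,30)),((492,265+425),(46,31,5)),
((194,69),(-77,0,40)),((203,132),(-66,0,40)),((93,240),(-47.5,-25,36.5)),((372,240),(-47.5,25,36.5)),((170,345+425),(54,-25,36.5)),((493,40),(-88,41,5))]
uv=np.array([p[0] for p in pts])/5+[112,70]; M=np.array([p[1] for p in pts])/1e3
def W(p):
    return M@R.from_euler('z',p[2]).as_matrix().T+[p[0],p[1],p[3]]
f=lambda p: np.r_[(proj(d,W(p))-uv).ravel(),p[3]/.002]
r=least_squares(f,[.56,-.166,-.09,0],loss='soft_l1',x_scale=[1e-3,1e-3,.01,1e-3])
print(r.x[:2],np.degrees(r.x[2]),r.x[3]);print((proj(d,W(r.x))-uv).round(2).tolist())
E
python3 fitb.py
```

```text
[ 0.5592413  -0.16514127] -5.73947608516432 -0.0007816323267923347
[[0.02, -0.52], [0.39, 0.34], [-0.01, 0.65], [-0.57, 0.59], [1.43, -1.51], [0.5, -0.06], [0.42, 0.63], [-0.73, 0.15], [-0.93, 0.84], [-0.13, -0.49], [-0.1, -4.59]]
```

```bash
cat > plan.py <<'E'
from h import *
BP=np.array([.5592,-.1651,0.]); BY=np.radians(-5.74); OFF=np.array([.25,-1.5,13.3])/1e3; ZB=0.0
def target(s,n,th,dy=0.,dx=0.,by=None):
    "s,n in mm; th deg -> tool pos, rot. corner = near bottom edge of tray"
    by=BY if by is None else by
    t=np.radians(th); Ry=R.from_euler('y',-t).as_matrix()
    corner=np.array([-60+dx,dy,30.+ZB])+Ry@np.array([s,0,n])
    ctr=(corner+Ry@np.array([60,0,12]))/1e3
    Rb=R.from_euler('z',by).as_matrix()
    TR=toolR(by,t); 
    return BP+Rb@ctr-TR@OFF, TR
def pr(seq,**k):
    from cell import env
    e=env.sense(); p,Rr=e['position'],e['tcp_rot']
    for q in seq:
        print(q,cmd(p,Rr,*target(*q,**k)).tolist())
E
python3 - <<'E'
from plan import *
pr([(30,80,20),(14,12,20)])
E
```

```text
(30, 80, 20) [-148.45, -18.47, 60.58, -20.05, -0.15, 0.75]
(14, 12, 20) [-148.58, -10.19, 129.94, -20.05, -0.15, 0.75]
```

Emit:
{"method": "arm_command", "body": {"motion": [[[-50,-6,10,-7,0,0.3],[-100,-12,30,-14,0,0.5],[-148,-18,61,-20,0,0.75],[-148,-16,85,-20,0,0.75],[-148,-13,105,-20,0,0.75],[-148,-10,125,-20,0,0.75],[-148,-10,125,-20,0,0.75],[-148,-10,125,-20,0,0.75],[-148,-10,125,-20,0,0.75]]]}}

```text
clock: 6.6
position: [0.5585, -0.1661, 0.0978]
tcp_rot: [[0.101, 0.934, 0.342], [0.995, -0.095, -0.033], [0.002, 0.344, -0.939]]
wrist_force: [-0.4, -0.7, -1.2]
opening: 0.706
```

```bash
python3 - <<'E'
from cell import env, viewer
from plan import *
s=env.sense(); print(s['clock'],s['position'],s['wrist_force'])
pr([(14,12,20)])
for n in ('wrist','scene'):
  d=viewer.get_image(n); d['p']=s['position'];d['R']=s['tcp_rot']; np.save(f'h_{n}.npy',d,allow_pickle=True)
  c=d['img'][60:210,220:420] if n=='wrist' else d['img'][170:300,340:460]
  cv2.imwrite(f'pics/h_{n}.png',cv2.resize(cv2.convertScaleAbs(c[:,:,::-1],alpha=1.4),None,fx=4 if n=='wrist' else 5,fy=4 if n=='wrist' else 5,interpolation=cv2.INTER_CUBIC)[:600,:800])
E
```

```text
6.6 [ 0.5585084  -0.16606922  0.097757  ] [-0.363383   -0.7456239  -1.17309688]
(14, 12, 20) [0.77, -3.51, 6.05, 0.11, -0.06, -0.08]
```

View pics/h_wrist.png

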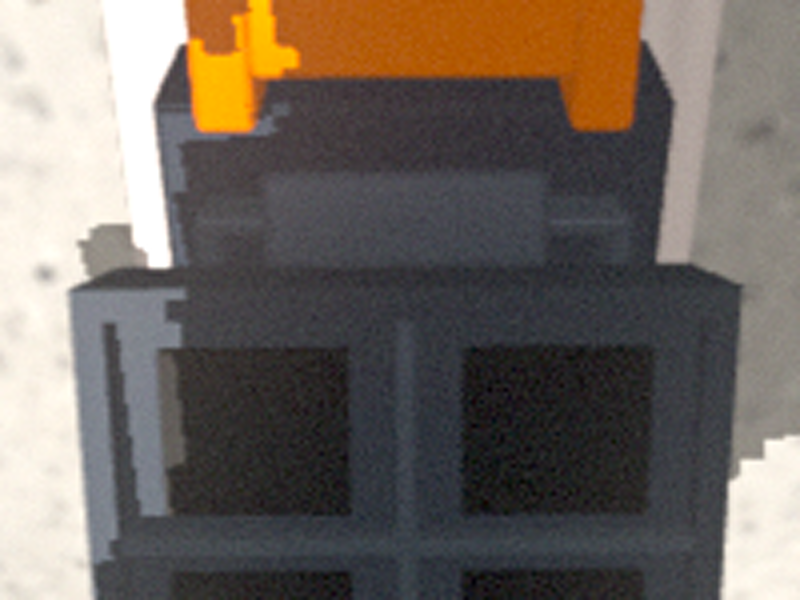

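View pics/h_scene.png

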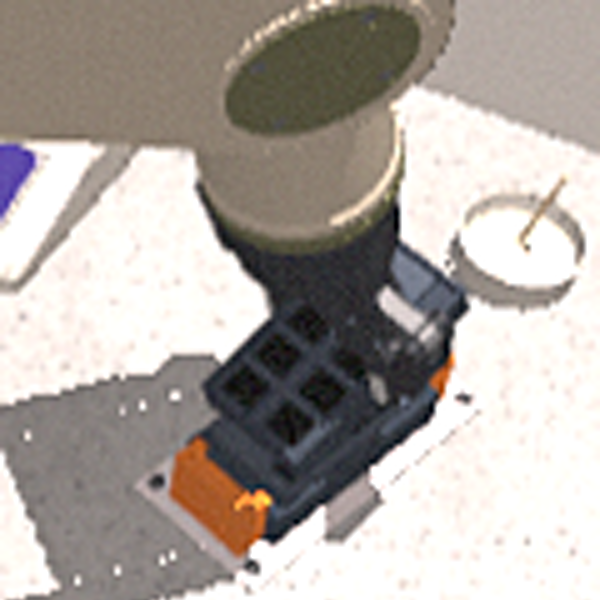

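In the wrist view the tray's midline is at crop column ≈407 and the keeper and shoulder midline at ≈415, so a ~1 mm sideways fix is needed. The yaw matches. I'll compare against the projected model.

```bash
python3 - <<'E'
from plan import *
d=np.load('h_wrist.npy',allow_pickle=True).item()
Rb=R.from_euler('z',BY).as_matrix()
P=np.array([(-66,0,40),(-66,0,36.5),(-60,-31,30),(-60,31,30),(-60,0,30),(-47.5,-25,36.5),(-47.5,25,36.5)])/1e3
print('base',((proj(d,P@Rb.T+BP)-[220,60])*4).round(0).tolist())
Rm,t,K=cam(d); print('cam base frame',Rb.T@(-Rm.T@t-BP))
B=np.array([[0,1,0],[1,0,0],[0,0,-1.]])
M=np.array([(-60,-31,12),(-60,31,12),(-70,-15,-7),(-70,15,-7)])/1e3
print('tray',((proj(d,(M@B.T+OFF)@d['R'].T+d['p'])-[220,60])*4).round(0).tolist())
E
```

```text
base [[413.0, 78.0], [413.0, 68.0], [152.0, 103.0], [674.0, 102.0], [413.0, 102.0], [206.0, 225.0], [620.0, 224.0]]
cam base frame [-0.11355026 -0.00071249  0.18972167]
tray [[73.0, 289.0], [741.0, 289.0], [263.0, 173.0], [551.0, 173.0]]
```

```bash
python3 - <<'E'
from plan import *
pr([(14,12,20),(9,4.5,20)],dy=.3)
E
```

```text
(14, 12, 20) [1.2, -3.18, 5.82, 0.09, -0.07, -0.11]
(9, 4.5, 20) [1.18, -8.19, 13.31, 0.09, -0.07, -0.11]
```

Emit:
{"method": "arm_command", "body": {"motion": [[[1.2,-3.2,3,0.1,0,-0.1],[1.2,-5,8,0.1,0,-0.1],[1.2,-8.2,13.3,0.1,0,-0.1],[1.2,-8.2,13.3,0.1,0,-0.1],[1.2,-8.2,13.3,0.1,0,-0.1]]]}}

```text
clock: 7.32
position: [0.5546, -0.1645, 0.0809]
tcp_rot: [[0.1, 0.936, 0.339], [0.995, -0.095, -0.032], [0.002, 0.34, -0.94]]
wrist_force: [-0.1, -0.3, -1.4]
opening: 0.711
```

```bash
cat > look.py <<'E'
import sys
from cell import env, viewer
from plan import *
tag=sys.argv[1]
s=env.sense(); print(s['clock'],s['position'],s['wrist_force'],s['ft_torque'])
d=viewer.get_image('wrist'); d['p']=s['position'];d['R']=s['tcp_rot']; np.save(f'{tag}.npy',d,allow_pickle=True)
c=d['img'][60:210,220:420]; cv2.imwrite(f'pics/{tag}.png',cv2.resize(cv2.convertScaleAbs(c[:,:,::-1],alpha=1.6),None,fx=4,fy=4,interpolation=cv2.INTER_CUBIC))
Rb=R.from_euler('z',BY).as_matrix()
P=np.array([(-66,0,40),(-66,0,36.5),(-60,-31,30),(-60,31,30)])/1e3
print('base',((proj(d,P@Rb.T+BP)-[220,60])*4).round(0).tolist())
B=np.array([[0,1,0],[1,0,0],[0,0,-1.]])
M=np.array([(-60,-31,12),(-60,31,12),(-70,-15,-7),(-70,15,-7)])/1e3
print('tray',((proj(d,(M@B.T+OFF)@d['R'].T+d['p'])-[220,60])*4).round(0).tolist())
E
python3 look.py i1; python3 - <<'E'
from plan import *
pr([(9,4.5,20),(7,2.2,20),(4,1.6,20),(1,1.3,20)],dy=.3)
E
```

```text
7.325 [ 0.55460847 -0.16454856  0.0809034 ] [-0.07929498 -0.3171573  -1.35804125] [ 0.02392558  0.24635782 -0.04180267]
base [[404.0, 172.0], [404.0, 159.0], [124.0, 191.0], [683.0, 191.0]]
tray [[74.0, 289.0], [741.0, 289.0], [264.0, 173.0], [552.0, 173.0]]
(9, 4.5, 20) [0.02, 0.83, -0.74, -0.09, -0.08, -0.04]
(7, 2.2, 20) [0.02, -1.17, 1.56, -0.09, -0.08, -0.04]
(4, 1.6, 20) [0.02, -4.17, 2.17, -0.09, -0.08, -0.04]
(1, 1.3, 20) [0.01, -7.17, 2.47, -0.09, -0.08, -0.04]
```

View pics/i1.png

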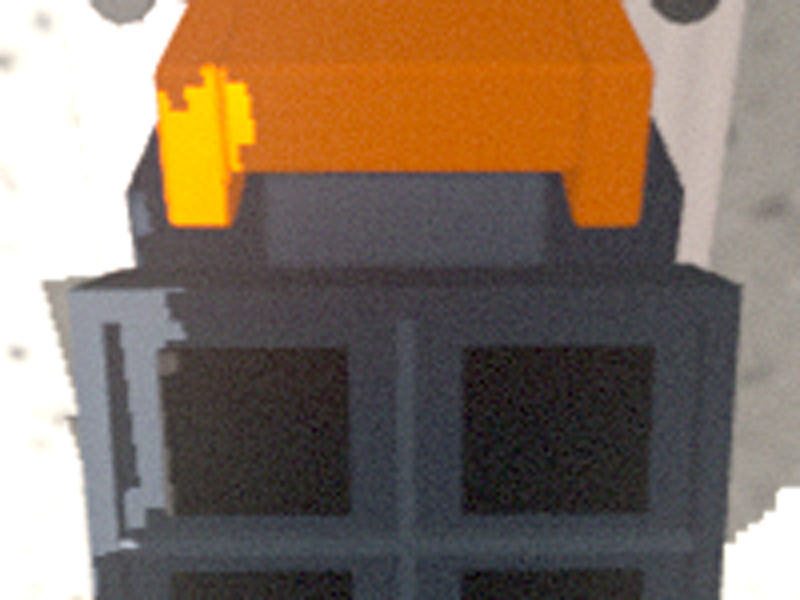

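Keeper and tray are now within ~0.3 mm sideways (midlines 404–406 against 407), and the model projection agrees. Next I slide the tongue under.

Emit:
{"method": "arm_command", "body": {"motion": [[[0,0.5,0,0,0,0],[0,-0.5,0.8,0,0,0],[0,-1.2,1.6,0,0,0],[0,-1.2,1.6,0,0,0],[0,-1.2,1.6,0,0,0]]]}}

```text
clock: 8.0
position: [0.5541, -0.1645, 0.0791]
tcp_rot: [[0.1, 0.936, 0.339], [0.995, -0.095, -0.033], [0.002, 0.34, -0.94]]
wrist_force: [-0.6, 0.1, -1.0]
opening: 0.71
```

```bash
python3 look.py i2; python3 - <<'E'
from plan import *
pr([(7,2.0,20),(4,1.6,20),(1,1.3,20)],dy=.2)
E
```

```text
8.0 [ 0.55405446 -0.16448887  0.07907681] [-0.57140038  0.13453817 -0.96416938] [0.01552909 0.24499591 0.00054801]
base [[403.0, 184.0], [403.0, 171.0], [122.0, 202.0], [685.0, 202.0]]
tray [[73.0, 289.0], [741.0, 289.0], [263.0, 173.0], [551.0, 173.0]]
(7, 2.0, 20) [-0.14, 0.17, 0.09, -0.1, -0.09, -0.03]
(4, 1.6, 20) [-0.15, -2.83, 0.5, -0.1, -0.09, -0.03]
(1, 1.3, 20) [-0.15, -5.83, 0.8, -0.1, -0.09, -0.03]
```

No contact yet. Sliding under the keeper now.

Emit:
{"method": "arm_command", "body": {"motion": [[[0,-1,0.1,0,0,0],[0,-2,0.3,0,0,0],[0,-3,0.5,0,0,0],[0,-4,0.6,0,0,0],[0,-5,0.7,0,0,0],[0,-5.6,0.8,0,0,0],[0,-5.6,0.8,0,0,0],[0,-5.6,0.8,0,0,0]]]}}

```text
clock: 9.05
position: [0.5509, -0.1643, 0.0781]
tcp_rot: [[0.1, 0.934, 0.343], [0.995, -0.095, -0.033], [0.001, 0.344, -0.939]]
wrist_force: [7.0, 1.7, 1.1]
opening: 0.708
```

```bash
python3 look.py i3; python3 - <<'E'
from plan import *
pr([(1,1.3,20),(1,1,15),(1,0.8,10),(.7,.6,7)],dy=.2)
E
```

```text
9.05 [ 0.550894   -0.16429111  0.07814789] [7.03536282 1.69010003 1.07890668] [ 0.2382813  -0.98059557 -0.00635893]
base [[405.0, 217.0], [405.0, 203.0], [125.0, 232.0], [685.0, 232.0]]
tray [[74.0, 289.0], [741.0, 289.0], [264.0, 173.0], [552.0, 173.0]]
(1, 1.3, 20) [-0.01, -2.49, 0.96, 0.14, -0.06, -0.04]
(1, 1, 15) [-0.02, -0.45, 6.81, 5.14, -0.06, -0.04]
(1, 0.8, 10) [-0.02, 1.06, 12.72, 10.14, -0.06, -0.04]
(0.7, 0.6, 7) [-0.03, 1.4, 16.32, 13.14, -0.06, -0.03]
```

View pics/i3.png

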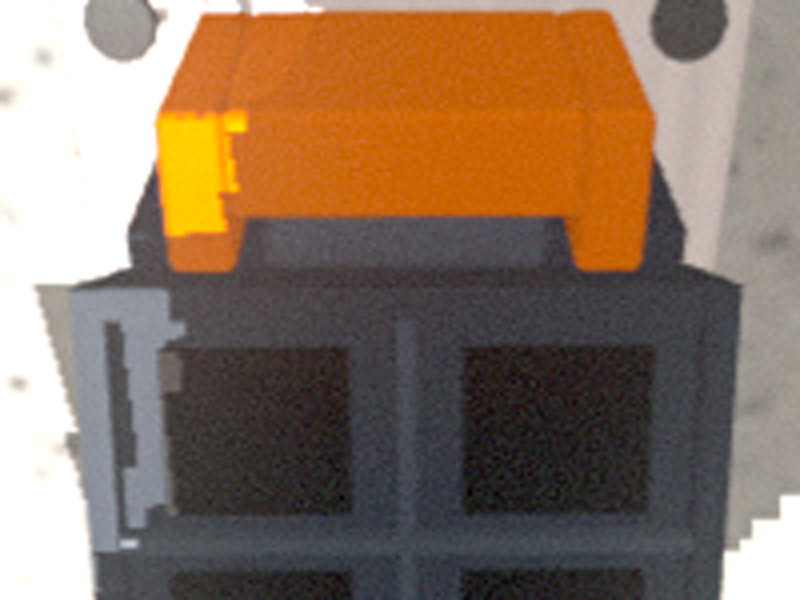

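The wrist force reads +7 N along x. The tilted near wall is touching the keeper's arm fronts, which reach x≈-60.5, and the tongue is ~2.5 mm under the roof. I'll hinge down gradually and follow in as the tilt drops.

```bash
python3 - <<'E'
from plan import *
from cell import env
p=env.sense(); 
for th,n in ((20,2),(17,1.7),(14,1.5),(11,1.3),(9,1.2)):
    dx=10*np.tan(np.radians(th))+.5+n*np.sin(np.radians(th))
    print(th,cmd(p['position'],p['tcp_rot'],*target(0,n,th,dy=.2,dx=dx)).tolist())
E
```

```text
20 [-0.01, 1.04, 1.92, 0.14, -0.06, -0.04]
17 [-0.02, 1.64, 5.21, 3.14, -0.06, -0.04]
14 [-0.02, 2.11, 8.49, 6.14, -0.06, -0.04]
11 [-0.02, 2.42, 11.84, 9.14, -0.06, -0.04]
9 [-0.02, 2.54, 14.07, 11.14, -0.06, -0.04]
```

Emit:
{"method": "arm_command", "body": {"motion": [[[0,2,0,0,0,0],[0,3.4,0.8,0,0,0],[0,3.7,2.6,1.5,0,0],[0,4,4.3,3,0,0],[0,4.3,6,4.5,0,0],[0,4.5,7.6,6,0,0],[0,4.5,7.6,6,0,0],[0,4.5,7.6,6,0,0]]]}}

```text
clock: 10.1
position: [0.5557, -0.1645, 0.0705]
tcp_rot: [[0.1, 0.966, 0.239], [0.995, -0.097, -0.022], [0.002, 0.24, -0.971]]
wrist_force: [-0.6, 0.5, -2.5]
opening: 0.707
```

```bash
python3 look.py i4; python3 - <<'E'
from plan import *
from cell import env
p=env.sense(); 
for th,n in ((14,1.5),(11,1.3),(9,1.2),(7,1.1),(5,1)):
    dx=10*np.tan(np.radians(th))+.3+n*np.sin(np.radians(th))
    print(th,cmd(p['position'],p['tcp_rot'],*target(0,n,th,dy=.2,dx=dx)).tolist())
E
```

```text
10.1 [ 0.55574121 -0.16452973  0.07054432] [-0.63110661  0.53593742 -2.54141233] [-0.02039995  0.21549058  0.0147593 ]
base [[402.0, 211.0], [402.0, 201.0], [120.0, 239.0], [685.0, 238.0]]
tray [[74.0, 291.0], [741.0, 290.0], [264.0, 174.0], [551.0, 174.0]]
14 [-0.26, -0.02, -0.3, -0.11, -0.1, -0.02]
11 [-0.27, 0.65, 2.99, 2.89, -0.1, -0.02]
9 [-0.27, 1.02, 5.19, 4.89, -0.1, -0.02]
7 [-0.28, 1.31, 7.42, 6.89, -0.1, -0.02]
5 [-0.28, 1.52, 9.68, 8.89, -0.1, -0.02]
```

View pics/i4.png

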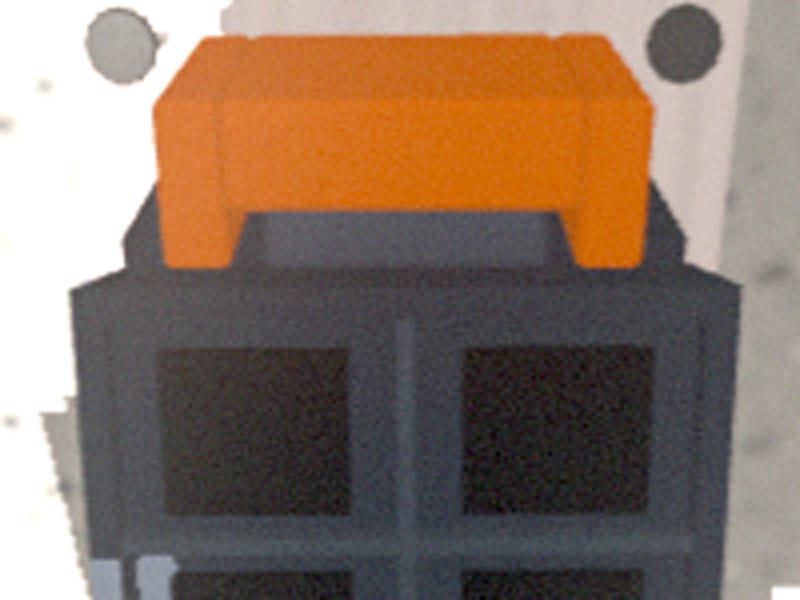

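Still free of contact: the tongue is hooked under the roof and centred. Hinging on down.

Emit:
{"method": "arm_command", "body": {"motion": [[[-0.2,0.3,1.3,1.5,0,0],[-0.3,0.6,3,3,0,0],[-0.3,0.8,4.1,4,0,0],[-0.3,1,5.2,5,0,0],[-0.3,1.2,6.3,6,0,0],[-0.3,1.3,7.4,7,0,0],[-0.3,1.3,7.4,7,0,0],[-0.3,1.3,7.4,7,0,0]]]}}

```text
clock: 11.15
position: [0.5588, -0.1652, 0.0639]
tcp_rot: [[0.1, 0.988, 0.12], [0.995, -0.099, -0.01], [0.002, 0.12, -0.993]]
wrist_force: [-1.0, -0.3, -1.0]
opening: 0.705
```

```bash
python3 look.py i5; python3 - <<'E'
from plan import *
from cell import env
p=env.sense(); 
for th,n in ((7,1.1),(5,.9),(4,.8),(3,.7),(1,.4),(0,0.2),(0,0)):
    dx=10*np.tan(np.radians(th))+.2+n*np.sin(np.radians(th))
    print(th,cmd(p['position'],p['tcp_rot'],*target(0,n,th,dy=0,dx=dx)).tolist())
E
```

```text
11.15 [ 0.5587786  -0.16520837  0.06385579] [-0.95652624 -0.31187789 -1.02365415] [ 0.03384676  0.14152977 -0.00686312]
base [[406.0, 213.0], [406.0, 207.0], [126.0, 253.0], [686.0, 253.0]]
tray [[74.0, 293.0], [741.0, 293.0], [264.0, 176.0], [551.0, 176.0]]
7 [-0.11, -0.24, 0.16, -0.1, -0.1, -0.01]
5 [-0.12, 0.24, 2.47, 1.9, -0.1, -0.01]
4 [-0.12, 0.45, 3.64, 2.9, -0.1, -0.01]
3 [-0.12, 0.64, 4.81, 3.9, -0.1, -0.01]
1 [-0.13, 0.95, 7.28, 5.9, -0.1, -0.01]
0 [-0.13, 1.07, 8.57, 6.9, -0.1, -0.01]
0 [-0.13, 1.05, 8.77, 6.9, -0.1, -0.01]
```

View pics/i5.png

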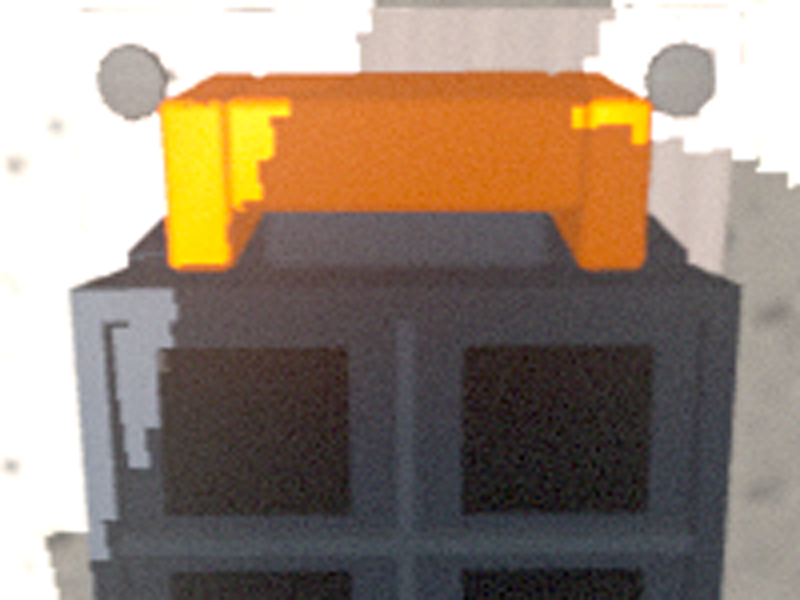

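Emit:
{"method": "arm_command", "body": {"motion": [[[-0.1,0.1,1.3,1,0,0],[-0.1,0.2,2.5,2,0,0],[-0.1,0.4,3.6,3,0,0],[-0.1,0.4,3.6,3,0,0],[-0.1,0.4,3.6,3,0,0]]]}}

```text
clock: 11.82
position: [0.5598, -0.1655, 0.0604]
tcp_rot: [[0.1, 0.993, 0.068], [0.995, -0.1, -0.005], [0.002, 0.068, -0.998]]
wrist_force: [-2.7, -0.7, 4.0]
opening: 0.707
```

```bash
python3 look.py i6
```

```text
11.825 [ 0.55982455 -0.16552555  0.06043401] [-2.72900795 -0.65289092  3.97901495] [-0.08728279  0.19935947 -0.06399722]
base [[408.0, 215.0], [408.0, 211.0], [128.0, 260.0], [688.0, 259.0]]
tray [[74.0, 294.0], [740.0, 294.0], [264.0, 177.0], [551.0, 177.0]]
```

The flange is on the latch: +5 N upwards at ~4°, as the task describes. Release, back off along the tool axis, then close the fingers for pressing.

Emit:
{"method": "arm_command", "body": {"motion": [[[0,0,0,0,0,0],[0,0,0,0,0,0],[0,0,0,0,0,0],[0,0,0,0,0,0],[0,0,-10,0,0,0],[0,0,-35,0,0,0],[0,0,-70,0,0,0],[0,0,-70,0,0,0]]], "grip": 85}}

```text
clock: 12.88
position: [0.5574, -0.1661, 0.135]
tcp_rot: [[0.1, 0.992, 0.075], [0.995, -0.1, -0.008], [-0.0, 0.075, -0.997]]
wrist_force: [0.2, -0.6, -0.2]
opening: 0.994
```

```bash
python3 - <<'E'
from cell import env, viewer
from plan import *
s=env.sense(); print(s['clock'],s['position'],s['wrist_force'],s['opening'])
d=viewer.get_image('wrist'); np.save('r.npy',d,allow_pickle=True); cv2.imwrite('pics/r.png',cv2.convertScaleAbs(d['img'][:,:,::-1],alpha=1.4))
Rb=R.from_euler('z',BY).as_matrix()
for z in (.12,.09,.075):
  print(z,cmd(s['position'],s['tcp_rot'],BP+Rb@np.array([.045,0,z]),toolR(BY)))
E
```

```text
12.875 [ 0.55740204 -0.16607655  0.13499583] [ 0.19761426 -0.59979228 -0.23043167] 0.9943756748170619
0.12 [1.160e+00 4.543e+01 1.846e+01 4.300e+00 3.000e-02 0.000e+00]
0.09 [1.170e+00 4.318e+01 4.837e+01 4.300e+00 3.000e-02 0.000e+00]
0.075 [1.180e+00 4.206e+01 6.333e+01 4.300e+00 3.000e-02 0.000e+00]
```

View pics/r.png

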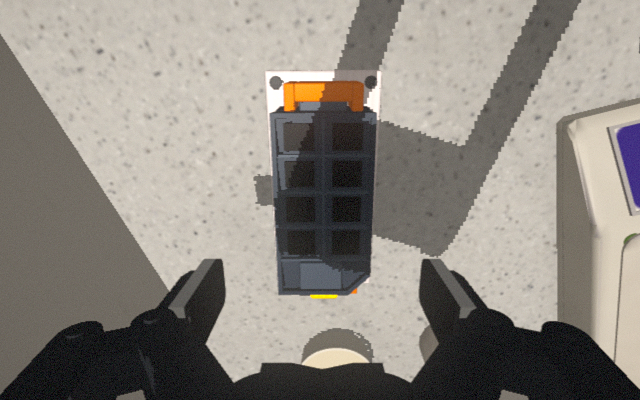

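The tray is released and stays hooked, with its far end still up. The yellow latch shows at (323,296) and the pot is well clear. Now close the fingers and move over the far end.

Emit:
{"method": "arm_command", "body": {"motion": [[[0,20,5,2,0,0],[1.2,45.5,18,4.3,0,0],[1.2,45.5,18,4.3,0,0],[1.2,45.5,18,4.3,0,0],[1.2,45.5,18,4.3,0,0],[1.2,44.5,30,4.3,0,0],[1.2,43.5,42,4.3,0,0],[1.2,43.5,42,4.3,0,0],[1.2,43.5,42,4.3,0,0]]], "grip": 0}}

```text
clock: 14.05
position: [0.6009, -0.1684, 0.0911]
tcp_rot: [[0.1, 0.995, -0.007], [0.995, -0.1, 0.002], [0.002, -0.007, -1.0]]
wrist_force: [0.0, 0.3, -0.2]
opening: -0.002
```

```bash
python3 - <<'E'
from cell import env, viewer
from plan import *
s=env.sense(); print(s['clock'],s['position'],s['wrist_force'],s['opening'])
Rb=R.from_euler('z',BY).as_matrix(); print('in base',Rb.T@(s['position']-BP)*1e3)
for n in ('wrist','scene'):
  d=viewer.get_image(n); c=d['img'] if n=='wrist' else cv2.resize(d['img'][170:300,340:460],None,fx=4,fy=4)
  cv2.imwrite(f'pics/p_{n}.png',cv2.convertScaleAbs(c[:,:,::-1],alpha=1.4))
E
```

```text
14.05 [ 0.60094402 -0.16839641  0.09112838] [ 0.00112813  0.33403785 -0.18614307] -0.0023410070669635263
in base [41.86440143  0.89512399 91.12837638]
```

View pics/p_wrist.png

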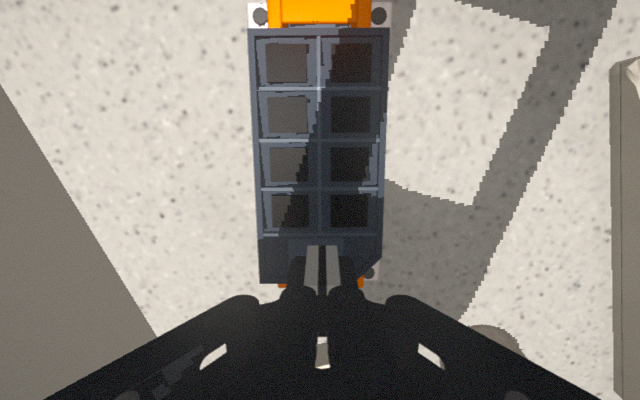

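View pics/p_scene.png

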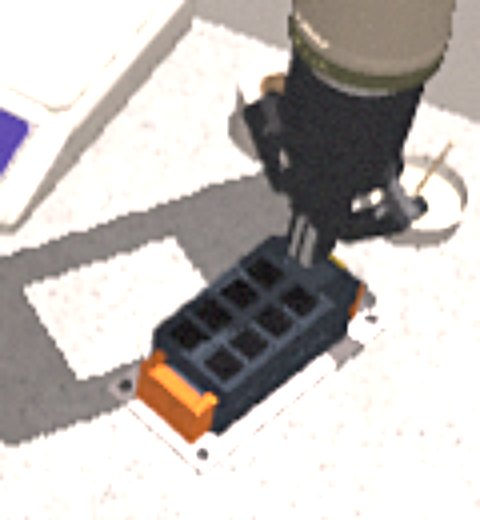

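The closed fingers stand over the far land at mid-width. Press down in small steps.

Emit:
{"method": "arm_command", "body": {"motion": [[[-0.5,3,5,0,0,0],[-0.5,3,9,0,0,0],[-0.5,3,11,0,0,0],[-0.5,3,12,0,0,0],[-0.5,3,13,0,0,0],[-0.5,3,13,0,0,0]]]}}

```text
clock: 14.9
position: [0.6038, -0.1691, 0.0782]
tcp_rot: [[0.1, 0.995, -0.007], [0.995, -0.1, 0.002], [0.002, -0.007, -1.0]]
wrist_force: [0.6, -0.0, 0.3]
opening: -0.0
```

Emit:
{"method": "arm_command", "body": {"motion": [[[0,0,1,0,0,0],[0,0,2,0,0,0],[0,0,2,0,0,0]]]}}

```text
clock: 15.28
position: [0.6041, -0.1692, 0.0763]
tcp_rot: [[0.1, 0.995, -0.006], [0.995, -0.1, 0.002], [0.002, -0.007, -1.0]]
wrist_force: [1.2, 0.3, 0.9]
opening: 0.004
```

Emit:
{"method": "arm_command", "body": {"motion": [[[0,0,1,0,0,0],[0,0,2,0,0,0],[0,0,2,0,0,0]]]}}

```text
clock: 15.65
position: [0.6034, -0.1691, 0.0738]
tcp_rot: [[0.1, 0.995, -0.008], [0.995, -0.1, 0.003], [0.002, -0.008, -1.0]]
wrist_force: [-0.2, -0.2, 0.4]
opening: 0.0
```

Emit:
{"method": "arm_command", "body": {"motion": [[[0,0,1,0,0,0],[0,0,2,0,0,0],[0,0,2,0,0,0]]]}}

```text
clock: 16.02
position: [0.6037, -0.1691, 0.073]
tcp_rot: [[0.1, 0.995, -0.007], [0.995, -0.1, 0.002], [0.002, -0.008, -1.0]]
wrist_force: [-4.8, 1.6, 7.7]
opening: 0.001
```

Emit:
{"method": "arm_command", "body": {"motion": [[[0,0,0.5,0,0,0],[0,0,1,0,0,0],[0,0,1,0,0,0]]]}}

```text
clock: 16.4
position: [0.6039, -0.1691, 0.0729]
tcp_rot: [[0.1, 0.995, -0.007], [0.995, -0.1, 0.002], [0.002, -0.007, -1.0]]
wrist_force: [-7.1, 2.4, 14.4]
opening: 0.002
```

```bash
python3 - <<'E'
from cell import env, viewer
from plan import *
s=env.sense(); print(s['clock'],s['position'],s['wrist_force'],s['opening'])
d=viewer.get_image('scene'); c=cv2.resize(d['img'][210:300,350:450],None,fx=6,fy=6,interpolation=cv2.INTER_CUBIC)
cv2.imwrite(f'pics/q_scene.png',cv2.convertScaleAbs(c[:,:,::-1],alpha=1.4))
E
```

```text
16.4 [ 0.60390251 -0.16910464  0.07293085] [-7.07865478  2.37091738 14.44882592] 0.0015581229221970864
```

View pics/q_scene.png

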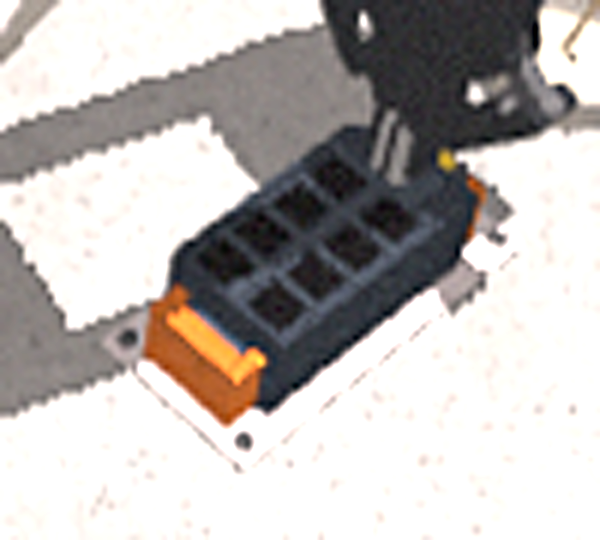

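It is stiff now, 14 N at tip height ≈54 mm, which is where the top should be when seated. Lift off and look.

Emit:
{"method": "arm_command", "body": {"motion": [[[0,0,-10,0,0,0],[0,-20,-50,0,0,0],[0,-50,-90,0,0,0],[0,-80,-110,0,0,0],[0,-80,-110,0,0,0],[0,-80,-110,0,0,0]]]}}

```text
clock: 17.2
position: [0.5252, -0.1614, 0.1816]
tcp_rot: [[0.1, 0.995, -0.007], [0.995, -0.1, 0.002], [0.002, -0.007, -1.0]]
wrist_force: [0.4, 0.1, 0.0]
opening: -0.002
```

```bash
python3 - <<'E'
from cell import env, viewer
from plan import *
s=env.sense(); print(s['clock'],s['position'],s['wrist_force'],s['opening'])
d=viewer.get_image('wrist'); np.save('v.npy',d,allow_pickle=True); 
cv2.imwrite('pics/v.png',cv2.convertScaleAbs(d['img'][:,:,::-1],alpha=1.3))
e=viewer.get_image('scene'); np.save('vs.npy',e,allow_pickle=True); c=cv2.resize(e['img'][215:295,355:445],None,fx=7,fy=7,interpolation=cv2.INTER_CUBIC)
cv2.imwrite(f'pics/v_scene.png',cv2.convertScaleAbs(c[:,:,::-1],alpha=1.4))
E
```

```text
17.2 [ 0.52520642 -0.16144517  0.18159609] [0.44620064 0.10294849 0.0304457 ] -0.0015278127790899333
```

View pics/v.png

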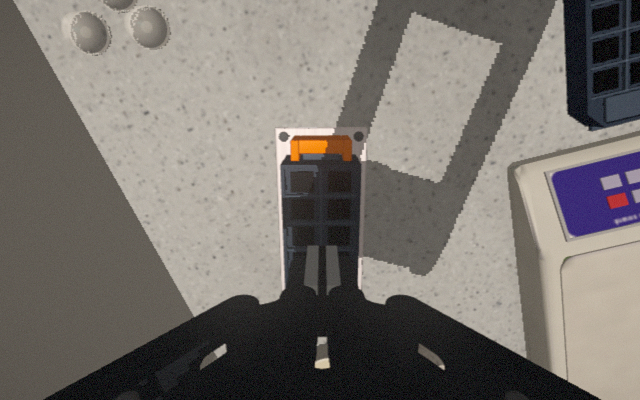

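View pics/v_scene.png

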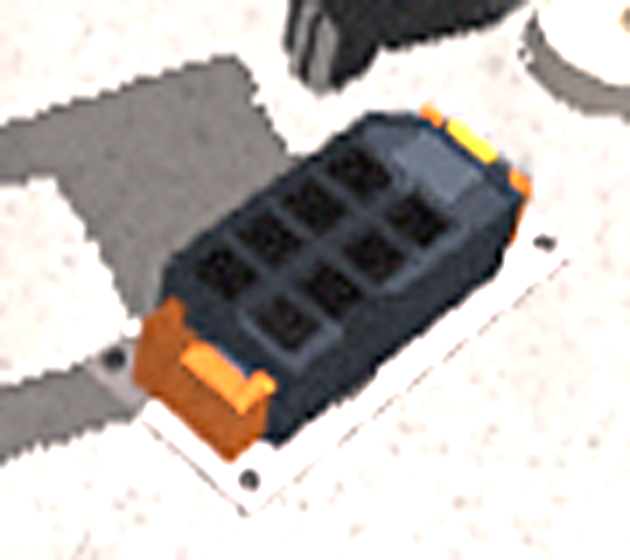

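Emit:
{"method": "arm_command", "body": {"motion": [[[0,0,-10,0,0,0],[0,5,-20,0,0,0],[0,5,-20,0,0,0],[0,5,-20,0,0,0]]], "grip": 85}}

```text
clock: 17.8
position: [0.5303, -0.1619, 0.2018]
tcp_rot: [[0.1, 0.995, -0.007], [0.995, -0.1, 0.002], [0.002, -0.007, -1.0]]
wrist_force: [-1.2, -0.5, -0.9]
opening: 0.842
```

```bash
python3 - <<'E'
from cell import env, viewer
from plan import *
s=env.sense(); print(s['clock'],s['position'],s['opening'])
d=viewer.get_image('wrist'); np.save('v2.npy',d,allow_pickle=True)
e=np.load('vs.npy',allow_pickle=True).item(); t=viewer.get_image('top')
Rb=R.from_euler('z',BY).as_matrix()
T=np.array([(0,-31,24),(0,31,24),(120,-31,24),(120,17,24),(106,31,24),(120,-31,0),(106,31,0)])
import itertools
ims=[]
for th,col in ((0,(0,255,0)),(3,(0,0,255))):
    P=(T@R.from_euler('y',-np.radians(th)).as_matrix().T+[-60,0,30])/1e3@Rb.T+BP
    print(th,'scene',((proj(e,P)-[355,215])*7).round(0).tolist()); 
    print('   wrist',((proj(d,P)-[250,110])*4).round(0).tolist())
c=cv2.resize(d['img'][110:260,250:390],None,fx=4,fy=4,interpolation=cv2.INTER_CUBIC)
cv2.imwrite('pics/v2.png',cv2.convertScaleAbs(c[:,:,::-1],alpha=1.5))
E
```

```text
17.8 [ 0.53030632 -0.16194741  0.20180451] 0.841753988375853
0 scene [[297.0, 365.0], [166.0, 253.0], [527.0, 186.0], [425.0, 106.0], [370.0, 103.0], [514.0, 227.0], [361.0, 144.0]]
   wrist [[133.0, 174.0], [436.0, 174.0], [150.0, 694.0], [359.0, 694.0], [421.0, 639.0], [160.0, 643.0], [412.0, 591.0]]
3 scene [[294.0, 367.0], [164.0, 255.0], [527.0, 177.0], [425.0, 97.0], [370.0, 95.0], [517.0, 217.0], [363.0, 135.0]]
   wrist [[133.0, 168.0], [436.0, 168.0], [147.0, 703.0], [360.0, 703.0], [424.0, 645.0], [157.0, 655.0], [414.0, 601.0]]
```

View pics/v2.png

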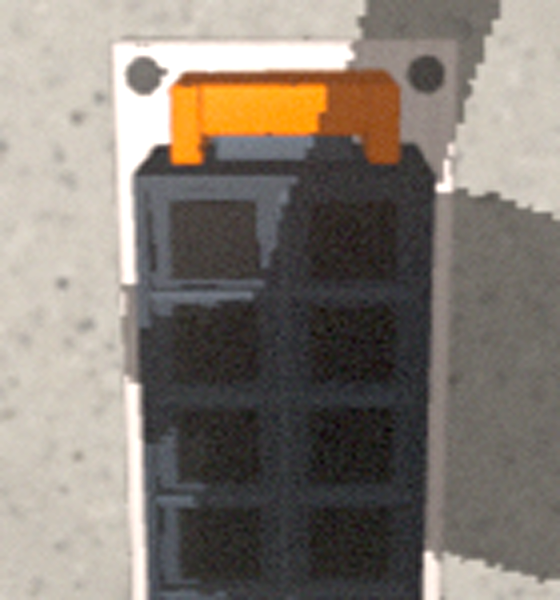

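```bash
python3 - <<'E'
from plan import *
Rb=R.from_euler('z',BY).as_matrix()
b=np.load('b_wrist.npy',allow_pickle=True).item(); r=np.load('r.npy',allow_pickle=True).item(); v=np.load('v2.npy',allow_pickle=True).item()
P=np.array([(x,y,48) for x in (60,63,66,69,72,75) for y in (-10,10)])/1e3@Rb.T+BP
for n,d,o,s in (('r',r,(270,270),6),('v2',v,(270,240),6)):
    print(n,((proj(d,P)-o)*s).round(0).tolist())
    x,y=o; c=cv2.resize(d['img'][y:y+60,x:x+110,::-1],None,fx=s,fy=s,interpolation=cv2.INTER_CUBIC); cv2.imwrite(f'pics/l_{n}.png',cv2.convertScaleAbs(c,alpha=1.6))
print('b',((proj(b,P)-[112,155])*5).round(0).tolist())
E
```

```text
r [[238.0, 71.0], [402.0, 71.0], [238.0, 91.0], [401.0, 91.0], [238.0, 112.0], [401.0, 112.0], [239.0, 132.0], [401.0, 132.0], [239.0, 152.0], [400.0, 152.0], [239.0, 172.0], [400.0, 172.0]]
v2 [[244.0, 240.0], [371.0, 240.0], [244.0, 257.0], [371.0, 257.0], [244.0, 274.0], [371.0, 274.0], [244.0, 291.0], [371.0, 291.0], [244.0, 308.0], [371.0, 308.0], [244.0, 324.0], [371.0, 324.0]]
b [[220.0, 396.0], [324.0, 397.0], [222.0, 410.0], [326.0, 411.0], [224.0, 424.0], [328.0, 426.0], [226.0, 439.0], [330.0, 440.0], [228.0, 453.0], [332.0, 454.0], [230.0, 467.0], [333.0, 468.0]]
```

View pics/l_r.png

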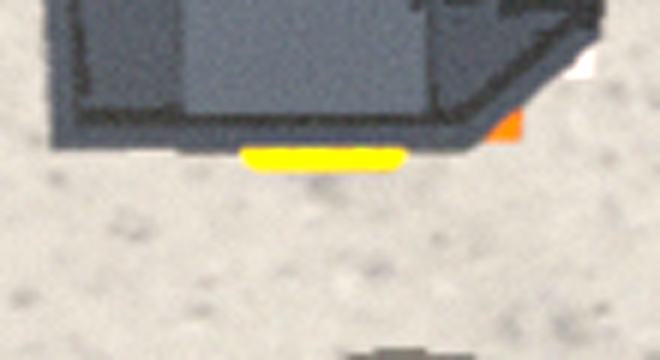

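View pics/l_v2.png

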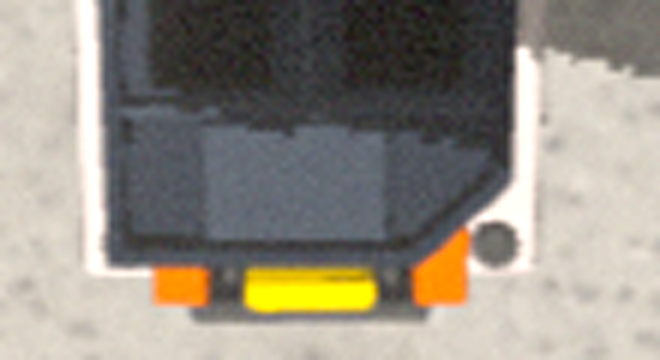

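The latch's outer edge was at x≈75 mm (3 mm out) before the press and is now back at ≈72 mm, the same as in the unloaded base picture. The tray's edges match the flat, seated projection. One last check that nothing else moved, then hand in.

```bash
python3 - <<'E'
from cell import env, viewer
from h import *
t=viewer.get_image('top')['img'].astype(float); o=cv2.imread('pics/top0.png')[:,:,::-1].astype(float)
for n,(x,y,w,h) in dict(trayB=(312,222,40,56),bottle=(248,162,22,22),pot=(403,138,26,26),base=(395,175,45,65),oldA=(212,190,35,55)).items():
    print(n,np.abs(t-o)[y:y+h,x:x+w].mean().round(1))
s=env.sense(); print(s['clock'],s['position'],s['wrist_force'])
cv2.imwrite('pics/end.png',t[:,:,::-1].astype(np.uint8))
E
```

```text
trayB 7.0
bottle 4.1
pot 4.4
base 35.1
oldA 42.1
17.95 [ 0.52989287 -0.16187993  0.20141657] [-0.25026275  0.50719323 -0.75929126]
```

View pics/end.png

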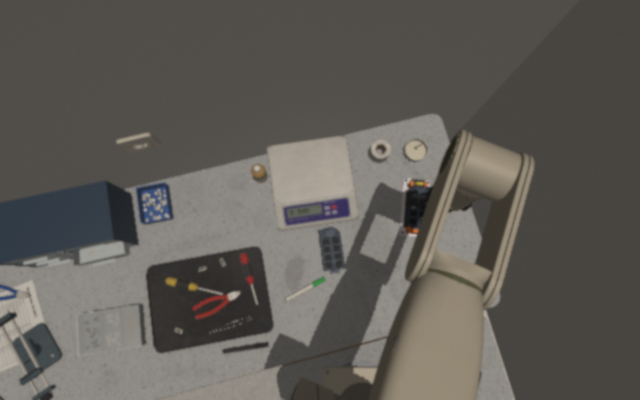

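The other tray (332,250), bottle (259,172) and pot (416,150) are where they were. Handing in.

```bash
python3 -c "
from cell import env
print(env.close_job())"
```

```text
the job is handed in; nothing more can be done
None
```

The matching (left-cut) tray is stacked on the base and latched. I gripped it across its width, hooked the tongue under the keeper at about 20°, and hinged it down until the flange met the latch. Then I released it and pressed the far end with closed fingers, to about 14 N.

- **Latch:** before the press its outer edge was pushed out about 3 mm. Afterwards it was back at the closed position to within about 0.5 mm.
- **Flatness:** the press ended stiff with the fingertips about 54 mm above the bench, the top height of a seated tray. The tray's edges in the wrist and scene views match a flat, seated tray to about 1 pixel. That is close to the limit of what those views can show.
- **Surroundings:** the other tray, bottle and pot look unmoved in the top view. The gripper was clear of everything at hand-in, at about 18 s.

**Contact on the way in:** during the first slide the tilted near wall touched the keeper's arms at about 7 N. I backed off and followed in as the tilt dropped.

**Pressing force:** the 14 N press is above the stated 5 to 9 N, because I pushed on for one more step after about 8 N to be sure it was home.

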